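# Set the bench height gauge to an adjustable parallel

## Robot

A 6-joint arm with a two-finger parallel gripper is mounted at the origin on a cart in front of the work surface, level with it; the furniture and walls round the work are solid. World frame = base frame: x ahead of the robot, y to its left, z up, the work surface at z = 0. Lengths are in m, angles in degrees, forces in N, time in s.
With the tool pointing down it reaches from about 0.275 to 0.825 m from the base axis. Payload 4.9 kg.
Tool frame: the origin (TCP) lies between the finger pads; the fingertips stand 17 mm ahead of it and the grasp point (between the pads) lies 2 mm behind it; z points along the fingers, y is the line along which they close (so a half turn about z gives the same grasp; the last joint's range is limited). The gripper opens to 85 mm and grips with 20 to 120 N. Pads are 22 mm wide; open, the fingers measure 114 mm over their backs; the gripper's body (76 mm by 85 mm) begins 54 mm behind the grasp point. The pads swing forward as they close: fully open they stand 13 mm farther back than shut.
Start: joints at [60.493, 18.69, -11.035, 60.275, 0, 82.311], TCP at [0.204, 0.511, 0.248] pointing down, gripper open.
Joint ranges: [-152.03, 152.03], [-55.5, 102.48], [-74.3, 77.21], [-110.64, 120.58], [-84.22, 78.4], [-180, 180]. Speed limits (degrees/s): [147.25, 147.25, 180, 180, 180, 180].

## Interface

Orientations are given as a 3x3 rotation matrix whose columns are the frame's x, y, z axes.
In Python, from cell import get_state, snapshot, camera_params, close_job gives the robot as it stands.
- The arm moves only by the tool apply_moves, never from a script. Its argument "steps" is a list of rows, each a list of 2 entries, a list of its own where there are three numbers: the shift along the tool's x, y, z in cm, then the turn about the tool's z in rad. A call has 1 to 20 rows; each row is the pose to reach, as a shift and turn from the pose commanded when the call began, along the tool's axes at that moment; what a row does not reach only later rows make up. A row lasts 1/8 s, in which the tool goes at most 62.5 mm and 10.7 degrees, less where a joint would pass 70% of its speed; a pose out of reach is approached as far as the arm can. A call with a gripper value outside its range is refused whole. "claw" is the finger opening in cm, from 0 to 8.54, set as the call begins (left out, the last holds). The fingers move at their own pace and stop on an object; the grip force is fixed at half the most. Time passes only in rows, so rows that repeat a pose let the fingers close. It gives the time, the measured TCP pose, the force, the opening and the grip force at its end, in the units of the state.
- get_state(): the state, without advancing time (a new reading comes with each control period).
- snapshot(name): name is "scene" or "top"; returns the picture (420x560x3 uint8, blue, green, red); there is no depth.
- camera_params(name): a dict with "vertical_fov" (degrees; the focal length in pixels is half the picture's height over the tangent of half this angle, whatever the lens; pixels are square), "cx", "cy" (the principal point, pixels), "world_from_camera" (4x4, takes a point from camera to world coordinates). Camera axes: x right, y down, z forward; pixel columns grow to the right and rows downward; lengths in m; the calibration is good to about 2 mm. A picture is of the moment at which its call begins. camera_params takes no time and is no camera call.
- close_job(): hands the job in; it is judged then, once.
The state is a dict: "time": time; "joint_pos": joint angles; "qvel": joint speeds; "effort": joint torques, N m; "ee_pos": TCP position; "ee_rot": TCP orientation; "contact_force": force on the tool from outside, world axes, zero at the start; "moment": the same for the moment, N m; "gripper_width": finger opening in m; "grip_force": force on a finger pad.
Only numpy, scipy, OpenCV 4.12 (cv2) and the standard library are available. Lean on these libraries where they do the work, as an engineer would, in place of code of your own. Each camera call takes 0.05 s, during which the arm holds its last target. There are 200 camera calls.

## Task

Set the bench height gauge to the adjustable parallel. First lay the parallel lengthwise on the gauge's plate under the raised foot, thick end of its lower wedge first, and slide it home against the low end stop; then take the head by its round grip and lower it gently onto the parallel until the sprung foot is pushed about halfway (6 mm) into its sleeve, never all the way in, and let go so that the gauge stays set with the parallel under it. Leave the other things on the bench where they are.

Things in the scene. Friction and masses are not known exactly. Their poses are not given: they have to be found in the camera images.
- gauge: Bench height gauge, fixed: grey base with bright ground plate 246 x 110 mm, plate top 24 mm above the bench, upright steel beam (30 x 12 mm, 305 mm tall) at its far end with a black sliding head. Origin: underside of the base straight below the foot's axis. x runs along the plate from its front edge (x = -116 mm) to the beam (front at x = +92, clamp block from +83), z up.
- gauge_stop (a point): Middle of the lower edge of the end stop's front face, at plate level, 32 mm beyond the foot's axis (at x = 32, y = 0, z = 24 in the gauge's frame). The stop is a dark steel block 30 mm wide, 14 mm high. Axes as the gauge.
- parallel: Adjustable parallel: two metal wedges clamped one on the other, top and underside flat and parallel, 32 mm wide, each wedge 170 mm long, 0.4 kg. Height over both: 44 to 52 mm, not known. Origin: centre of the lower wedge's underside; x along it toward that wedge's thick end (42 mm high; thin end 6 mm), z up. The upper wedge is shifted along x by -20 to +20 mm (forward is higher).
- parallel_end (a point): Middle of the bottom edge of the lower wedge's thick end (x = 85 mm in the parallel's frame): this end goes to the stop. The upper wedge, where it overhangs this end, passes clear over the stop.
- head_grip (a point): Middle of the round black ribbed grip, 26 mm in diameter, 42 mm tall, on the foot's axis above the sleeve; 21 mm below the grip's top, 67 mm above the underside of the free foot. Grip it from above with a finger on either side along the gauge's y (an arm runs from it along +x to the head's black box, 66 mm wide, front at x = +72 mm).
- foot_tip (a point): Centre of the flat underside of the foot, a steel disc 17 mm in diameter on a 9 mm spindle.
- head (a joint): Height of the head on the beam (m): the height of the free foot over the plate, 0 to 0.125. The head slides stiffly (about 7 N of friction) and stays where it is left.
- foot (a joint): How far the foot is pushed up into its sleeve against its spring (m): 0 free, 0.012 bottomed; 2 N at first touch, then 0.8 N per mm. A dark ring on the spindle goes into the sleeve at half travel. head + foot is the height of the part under the foot.
- screw_jar: Clear jar of screws with a red lid, 63 mm across, 80 mm tall; a bystander. Origin: centre of its underside.
- tape_measure: Teal tape measure, 36 x 82 x 65 mm; a bystander. Origin: centre of its underside.
- multimeter: Teal multimeter lying on its back, 140 x 68 x 47 mm, x along its length; a bystander. Origin: centre of its underside.

How it is judged:
By the outcome, as a careful person would: the job done as asked, in the order asked, and still so for the second after the job is handed in, with the robot touching nothing.
It also fails if it takes over 54 s, if anything falls off the work surface, if the arm or the gripper's body presses on something with over 40 N, if the wrist force passes 120 N, or if a joint passes its speed limit or range.

## Working session

There is one attempt and no reset: what is moved stays moved. The work goes in short steps, Python scripts to look and compute and a tool call to move; the robot and the scene stay as the last step left them, time stands still between calls to the robot, and variables do not carry over. Pictures are saved under pics/ and viewed, at most 10 in all, crops included, and the job is handed in when it is done.

Besides the shell and the picture viewer there is one more tool, called after "Request:" in YAML: its name, and indented under it one key for each argument. apply_moves: Moves the arm, as the interface text tells. Its arguments: {"type":"object","properties":{"steps":{"type":"array","items":{"type":"array"}},"claw":{"type":"number"}},"required":["steps"]}

```bash
mkdir -p pics; python3 - <<'E'
from cell import *
import cv2,numpy as np
np.set_printoptions(precision=4,suppress=True)
for n in("scene","top"):
    im=snapshot(n); cv2.imwrite(f"pics/{n}0.png",im)
    p=camera_params(n);print(n,p["vertical_fov"],p["cx"],p["cy"]);print(np.array(p["world_from_camera"]))
s=get_state();print(s["time"],s["ee_pos"],s["ee_rot"],s["gripper_width"])
E
```

```text
scene 54.65089347299766 278.24611924200104 214.7205771481528
[[ 0.7023 -0.5214  0.4847  0.0505]
 [-0.7118 -0.5032  0.49   -0.2839]
 [-0.0116 -0.6891 -0.7246  0.7466]
 [ 0.      0.      0.      1.    ]]
top 48.457339397516115 288.5371177594192 206.9694728081197
[[-0.0424 -0.972   0.231   0.2458]
 [-0.9991  0.0415 -0.0088  0.1524]
 [-0.001  -0.2311 -0.9729  1.1318]
 [ 0.      0.      0.      1.    ]]
0.1 [0.2042 0.5102 0.2476] [[-0.9284  0.3717 -0.0008]
 [ 0.3717  0.9284 -0.0013]
 [ 0.0002 -0.0015 -1.    ]] 0.08553311532081913
```

View pics/scene0.png

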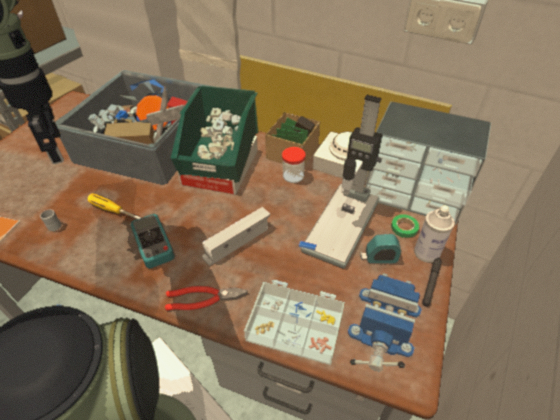

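View pics/top0.png

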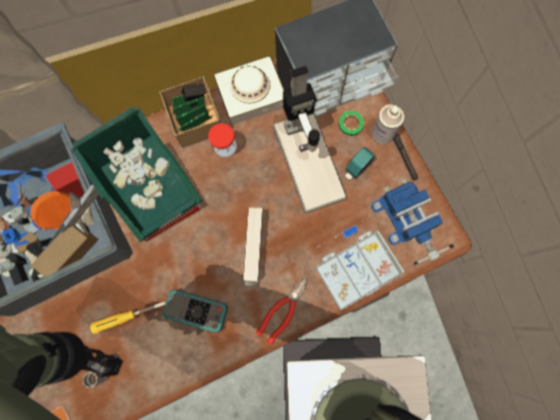

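The scene view shows the parallel at about (237,235) and the gauge plate from (325,250) to (355,190), with the head at (362,150). In the top view the parallel is at (254,245) and the gauge runs from (325,205) to (297,95). Next I'll enlarge both.

```bash
python3 - <<'E'
import cv2,numpy as np
a=cv2.imread("pics/scene0.png");b=cv2.imread("pics/top0.png")
def crop(im,x,y,w,h,f):return cv2.resize(im[y:y+h,x:x+w],None,fx=f,fy=f,interpolation=cv2.INTER_CUBIC)
cv2.imwrite("pics/c1.png",crop(a,190,90,200,150+30,4)[:600,:800] if 0 else crop(a,195,90,195,180,3.3))
cv2.imwrite("pics/c2.png",crop(b,230,60,130,100*0+230-0,2.6*1.0) if 0 else crop(b,232,60,140,150,4))
cv2.imwrite("pics/c3.png",np.hstack([crop(b,232,195,50,100,6),crop(a,195,195,85,75,6)[:600-0,:500].copy() if 0 else cv2.resize(crop(a,195,195,85,75,5),(425,375)) if 0 else cv2.copyMakeBorder(crop(a,195,200,80,70,6),0,180,0,0,cv2.BORDER_CONSTANT)]))
E
```

```text
(no output)
```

View pics/c3.png

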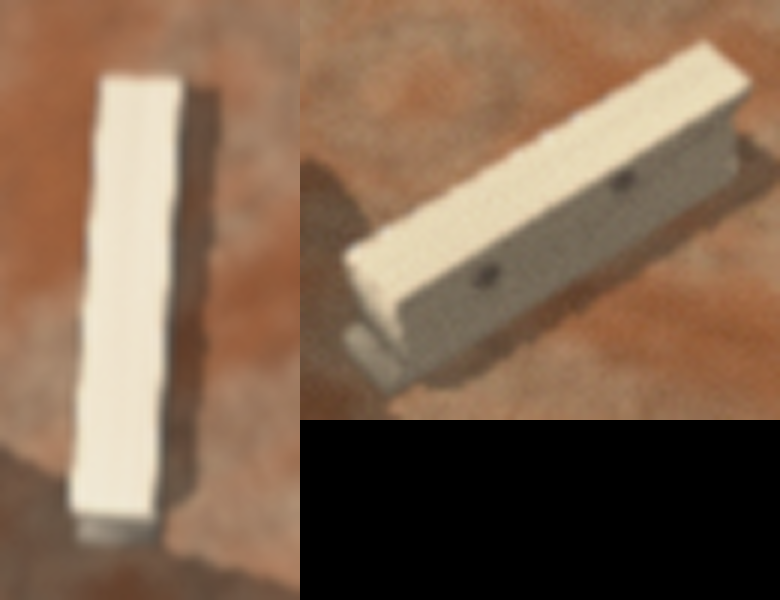

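View pics/c2.png

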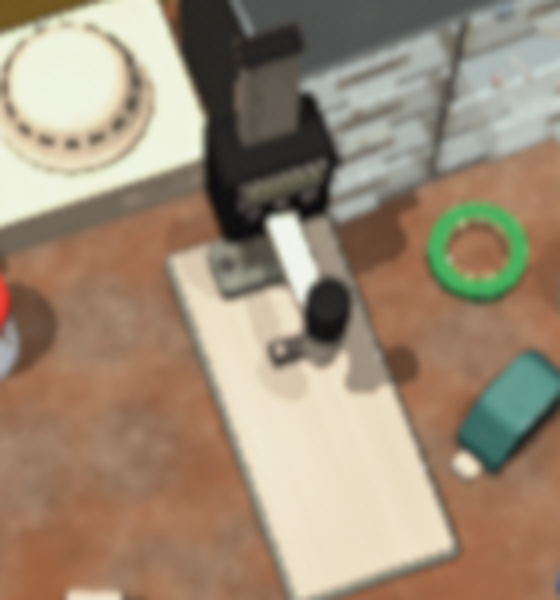

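View pics/c1.png

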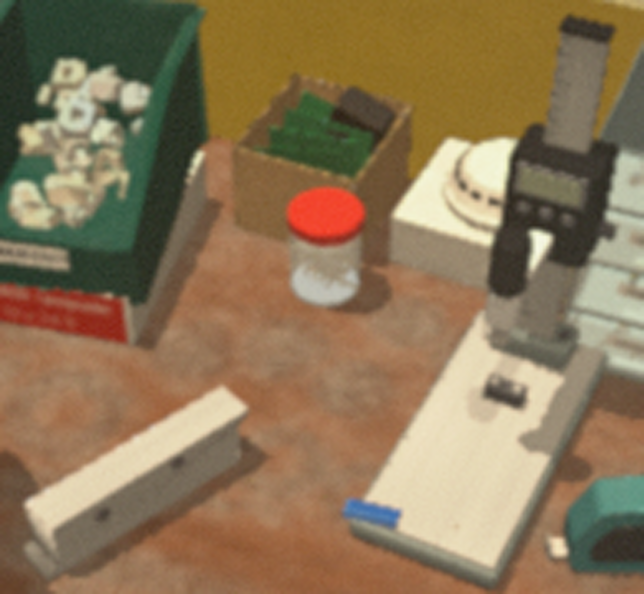

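The parallel's thin step (the lower wedge's thin end) is at the near end, so its thick end already points away from the robot. The upper wedge is shifted forward. The gauge runs away from the robot with the head raised. A small blue item sits near the plate's front edge. Now I'll measure.

```bash
cat > h.py <<'E'
from cell import *
import cv2,numpy as np
np.set_printoptions(precision=4,suppress=True)
P={n:camera_params(n) for n in("scene","top")}
def ray(n,uv):
    p=P[n];f=210/np.tan(np.radians(p["vertical_fov"])/2);T=np.array(p["world_from_camera"])
    uv=np.atleast_2d(uv).astype(float)
    d=np.c_[(uv[:,0]-p["cx"])/f,(uv[:,1]-p["cy"])/f,np.ones(len(uv))]@T[:3,:3].T
    return T[:3,3],d
def plane(n,uv,z):
    o,d=ray(n,uv);return o+d*((z-o[2])/d[:,2])[:,None]
def tri(a,b):
    o,d=ray("scene",a);q,e=ray("top",b);d=d[0]/np.linalg.norm(d);e=e[0]/np.linalg.norm(e)
    st=np.linalg.lstsq(np.c_[d,-e],q-o,rcond=None)[0];x,y=o+st[0]*d,q+st[1]*e
    return (x+y)/2,np.linalg.norm(x-y)
def project(n,X):
    p=P[n];f=210/np.tan(np.radians(p["vertical_fov"])/2);T=np.linalg.inv(np.array(p["world_from_camera"]))
    c=np.atleast_2d(X)@T[:3,:3].T+T[:3,3];return np.c_[c[:,0]/c[:,2]*f+p["cx"],c[:,1]/c[:,2]*f+p["cy"]]
E
python3 - <<'E'
from h import *
c=lambda u,f,o:(np.array(u)+.5)/f-.5+o
T=[c(u,6,(232,195)) for u in [(101,76),(183,77),(157,516),(72,512)]]
S=[c((u[0]-300,u[1]),6,(195,200)) for u in [(706,40),(750,83),(400,308),(345,258)]]
print("par top"); 
for s,t in zip(S,T):print(tri(s,t),plane("top",t,.05)[0])
print("thin end bottom", plane("top",[c(u,6,(232,195)) for u in[(76,543),(153,545)]],.0), plane("top",[c(u,6,(232,195)) for u in[(76,543),(153,545)]],.006))
print("blue",tri((308,245),(350,232)),"blue scene z0",plane("scene",(308,245),0))
for n in("scene","top"):
    im=cv2.imread(f"pics/{n}0.png");h=cv2.cvtColor(im,cv2.COLOR_BGR2HSV)
    m=((h[...,1]<90)&(h[...,2]>165)).astype(np.uint8)
    cs,_=cv2.findContours(m,0,1)
    for k in cs:
        x,y,w,hh=cv2.boundingRect(k)
        seed=(335,220) if n=="scene" else (318,185)
        sp=(237,228) if n=="scene" else (253,240)
        for nm,sd,z in(("plate",seed,.024),("par",sp,.05)):
            if cv2.pointPolygonTest(k,sd,False)>0:
                a=cv2.approxPolyDP(k,2.0,True)[:,0];print(n,nm,cv2.contourArea(k));print(np.c_[a,plane(n,a,z)])
# stop & head
print("head grip top ctr tri",tri(c((512,238),3.3,(195,90)),c((327,297),4,(232,60))))
print("stop",plane("top",c((285,355),4,(232,60)),.038),plane("scene",[c((486,398),3.3,(195,90)),c((523,405),3.3,(195,90))],.024))
E
```

```text
par top
(array([0.5085, 0.237 , 0.0483]), np.float64(0.0049094551245285134)) [0.506  0.2381 0.05  ]
(array([0.5047, 0.2053, 0.0498]), np.float64(0.0012253085880742432)) [0.5042 0.2056 0.05  ]
(array([0.3352, 0.2193, 0.0471]), np.float64(0.006646329509486681)) [0.332  0.2206 0.05  ]
(array([0.3371, 0.2525, 0.0467]), np.float64(0.004324664641579395)) [0.3349 0.2531 0.05  ]
thin end bottom [[0.3266 0.2564 0.    ]
 [0.3245 0.2257 0.    ]] [[0.3262 0.2559 0.006 ]
 [0.3241 0.2253 0.006 ]]
blue (array([0.4177, 0.0155, 0.1685]), np.float64(0.0061822561410205795)) blue scene z0 [[0.5284 0.1009 0.    ]]
scene par 756.0
[[269.     213.       0.5052   0.2069   0.05  ]
 [262.     207.       0.5075   0.2334   0.05  ]
 [203.     241.       0.342    0.2512   0.05  ]
 [204.     247.       0.3328   0.236    0.05  ]
 [210.     255.       0.328    0.209    0.05  ]
 [214.     247.       0.3482   0.2201   0.05  ]]
scene plate 2428.5
[[340.     184.       0.7265   0.1661   0.024 ]
 [305.     242.       0.5149   0.0994   0.024 ]
 [315.     244.       0.5264   0.079    0.024 ]
 [317.     252.       0.512    
[... 1008 characters left out ...]
]
 [344.     193.       0.5382   0.0047   0.024 ]
 [328.     155.       0.6383   0.0379   0.024 ]
 [320.     157.       0.6339   0.0582   0.024 ]
 [318.     147.       0.6606   0.0617   0.024 ]
 [312.     152.       0.6479   0.0775   0.024 ]
 [299.     151.       0.652    0.11     0.024 ]
 [298.     146.       0.6654   0.1119   0.024 ]
 [306.     143.       0.6725   0.0913   0.024 ]
 [306.     136.       0.6913   0.0904   0.024 ]
 [311.     128.       0.7125   0.0766   0.024 ]
 [306.     115.       0.7486   0.0874   0.024 ]]
head grip top ctr tri (array([0.6247, 0.0834, 0.204 ]), np.float64(0.0037475645993657837))
stop [[0.6533 0.1006 0.038 ]] [[0.6541 0.1021 0.024 ]
 [0.6675 0.0777 0.024 ]]
```

```bash
cat >> h.py <<'E'
def maskpts(im,n,seed,z,th=(90,165)):
    F=4;b=cv2.resize(im,None,fx=F,fy=F,interpolation=cv2.INTER_CUBIC);h=cv2.cvtColor(b,cv2.COLOR_BGR2HSV)
    m=((h[...,1]<th[0])&(h[...,2]>th[1])).astype(np.uint8)
    for k in cv2.findContours(m,0,cv2.CHAIN_APPROX_NONE)[0]:
        if cv2.pointPolygonTest(k,(seed[0]*F,seed[1]*F),False)>0:
            return plane(n,(k[:,0]+.5)/F-.5,z)[:,:2]
def edge(p,a,b,tol=.006,trim=.15):
    # fit a line to contour points near segment a-b
    a,b=np.array(a),np.array(b);u=(b-a)/np.linalg.norm(b-a);L=np.linalg.norm(b-a)
    for _ in range(3):
        s=(p-a)@u;d=(p-a)@np.array([-u[1],u[0]])
        q=p[(s>trim*L)&(s<(1-trim)*L)&(abs(d)<tol)]
        l=cv2.fitLine(q.astype(np.float32),cv2.DIST_HUBER,0,1e-4,1e-4).ravel()
        a2=l[2:]+l[:2]*((a-l[2:])@l[:2]);b2=l[2:]+l[:2]*((b-l[2:])@l[:2]);a,b=a2,b2;u=(b-a)/np.linalg.norm(b-a);tol=.003
    return a,u,len(q)
def isect(e,f):
    t=np.linalg.solve(np.c_[e[1],-f[1]],f[0]-e[0]);return e[0]+e[1]*t[0]
E
python3 - <<'E'
from h import *
yaw=lambda u:np.degrees(np.arctan2(u[1],u[0]))
T=cv2.imread("pics/top0.png");S=cv2.imread("pics/scene0.png")
p=maskpts(T,"top",(318,185),.024);l=edge(p,(.502,.1025),(.7247,.1702));r=edge(p,(.532,.0050),(.630,.036));f=edge(p,(.503,.0985),(.528,.0054))
A,B=isect(l,f),isect(r,f);print("top",yaw(l[1]),yaw(r[1]),yaw(f[1])+90,A,B,np.linalg.norm(A-B),l[2],r[2],f[2])
p=maskpts(S,"scene",(335,220),.024);l=edge(p,(.52,.0994),(.7265,.1661));r=edge(p,(.5343,.0011),(.63,.031));f=edge(p,(.515,.0604),(.534,.0011))
A,B=isect(l,f),isect(r,f);print("scene",yaw(l[1]),yaw(r[1]),yaw(f[1])+90,A,B,np.linalg.norm(A-B),l[2],r[2],f[2])
for n,im,sd in(("top",T,(253,240)),("scene",S,(237,228))):
    p=maskpts(im,n,sd,.05)
    l=edge(p,(.3349,.2531),(.506,.2381));r=edge(p,(.332,.2206),(.5042,.2056));f=edge(p,(.506,.2381),(.5042,.2056));b=edge(p,(.3349,.2531),(.332,.2206))
    print(n,yaw(l[1]),yaw(r[1]),yaw(f[1]),yaw(b[1]),[isect(*x) for x in((l,f),(r,f),(r,b),(l,b))])
print("blue top z=0,.024",plane("top",(350,232),0),plane("top",(350,232),.17))
c=lambda im,x,y,w,h,f:cv2.resize(im[y:y+h,x:x+w],(w*f,h*f),interpolation=cv2.INTER_CUBIC)
cv2.imwrite("pics/c4.png",np.hstack([c(S,290,225,50,60,8),c(T,325,205,50,60,8)]))
E
```

```text
top 16.774509551784206 16.740256224796692 17.574114400041026 [0.4979 0.1013] [0.5293 0.002 ] 0.10415996325470633 235 105 103
scene 16.69121638055837 16.516727525932694 17.277069418183075 [0.5    0.0986] [ 0.531 -0.001] 0.10427142743789905 160 85 72
top -5.992325908989671 -5.351396620464729 -86.21505305218304 -92.43542445707284 [array([0.5056, 0.2387]), array([0.5078, 0.206 ]), array([0.3314, 0.2225]), array([0.3328, 0.2568])]
scene -5.825453864368978 -5.33081498022744 -94.86196500339408 -107.00559128642313 [array([0.5087, 0.235 ]), array([0.506 , 0.2035]), array([0.3284, 0.2201]), array([0.3383, 0.2524])]
blue top z=0,.024 [[ 0.4447 -0.0063  0.    ]] [[0.4148 0.0175 0.17  ]]
```

View pics/c4.png

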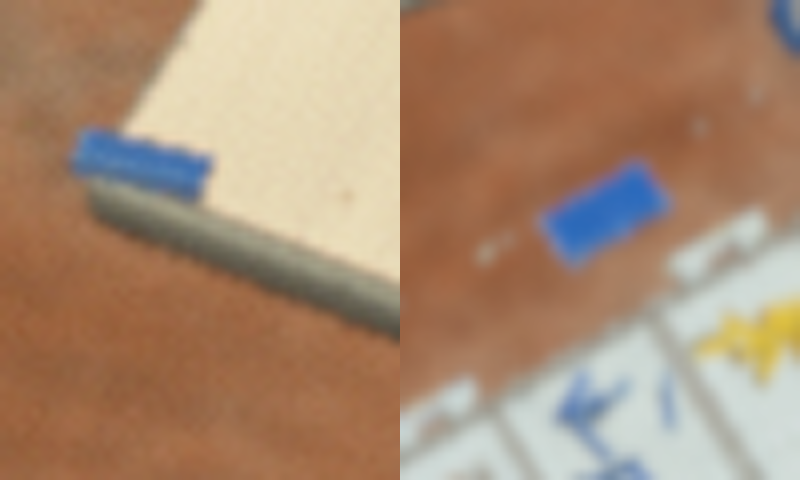

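The blue item floats at about (0.42, 0.02, 0.17), and my paths keep well clear of it. Gauge yaw is 16.75° with the foot axis at about (0.6245, 0.0835). Parallel yaw is -5.6°, lower centre about (0.410, 0.233), height about 50 mm.

```bash
cat >> h.py <<'E'
def plan(targets):
    "targets: (x,y,z,tool y-axis yaw deg) -> tool shifts cm, rad"
    s=get_state();R=np.array(s["ee_rot"]);p=np.array(s["ee_pos"]);y0=np.degrees(np.arctan2(R[1,1],R[0,1]))
    print("t",s["time"],"p",p,"yaw",round(y0,2),"w",s["gripper_width"],"F",np.array(s["contact_force"]))
    for t in targets: print(np.round((np.array(t[:3])-p)@R*100,2),round(np.radians(y0-t[3]),3))
E
python3 - <<'E'
from h import *
plan([(.3822,.2354,.15,84.4),(.3822,.2354,.025,84.4)])
E
```

```text
t 0.1 p [0.2042 0.5102 0.2476] yaw 68.18 w 0.08553311532081913 F [-0.0031 -0.1198 -0.6056]
[-26.74 -18.88   9.78] -0.283
[-26.75 -18.86  22.28] -0.283
```

Request:
apply_moves:
  steps:
    - [[-2.5, -1.8, 0.5], -0.03]
    - [[-6.5, -4.6, 1], -0.07]
    - [[-11, -7.8, 2.5], -0.12]
    - [[-15.5, -10.9, 4.5], -0.17]
    - [[-20, -14.1, 6.5], -0.21]
    - [[-24, -16.9, 8.5], -0.25]
    - [[-26.2, -18.5, 9.5], -0.275]
    - [[-26.7, -18.9, 10], -0.283]
    - [[-26.7, -18.9, 11.5], -0.283]
    - [[-26.7, -18.9, 14], -0.283]
    - [[-26.7, -18.9, 17], -0.283]
    - [[-26.7, -18.9, 17], -0.283]

```text
time: 1.6
ee_pos: [0.3799, 0.2359, 0.0769]
ee_rot: [[-0.995, 0.097, -0.004], [0.097, 0.995, -0.001], [0.004, -0.002, -1.0]]
contact_force: [-0.1, -1.3, 0.3]
gripper_width: 0.0854
grip_force: 0.0
```

```bash
python3 - <<'E'
from h import *
plan([(.3822,.2354,.025,84.4)])
n="scene";im=snapshot(n);cv2.imwrite("pics/s1.png",cv2.resize(im[130:280,130:330],None,fx=4,fy=4,interpolation=cv2.INTER_CUBIC))
E
```

```text
t 1.6 p [0.3799 0.2359 0.0769] yaw 84.46 w 0.08535828025299196 F [-0.0599 -1.3209  0.3495]
[-0.26 -0.02  5.19] 0.001
```

View pics/s1.png

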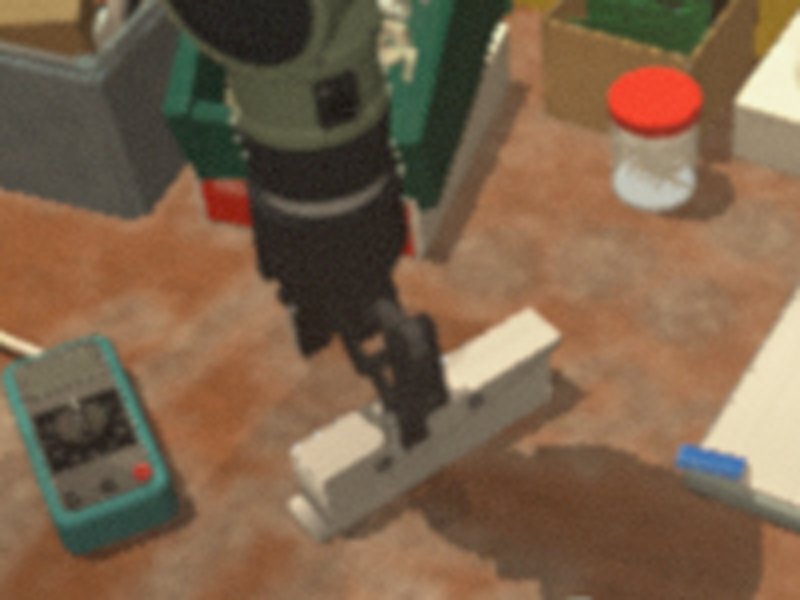

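The open fingers straddle the parallel near (400,420) in the crop, just behind its middle. I'll go down and close.

Request:
apply_moves:
  steps:
    - [[-0.1, 0, 2], 0]
    - [[-0.2, 0, 4], 0]
    - [[-0.2, 0, 5], 0]
    - [[-0.2, 0, 5.2], 0]
    - [[-0.2, 0, 5.2], 0]

```text
time: 2.28
ee_pos: [0.3844, 0.236, 0.0269]
ee_rot: [[-0.995, 0.098, 0.001], [0.098, 0.995, 0.0], [-0.001, 0.0, -1.0]]
contact_force: [0.2, 0.1, 0.5]
gripper_width: 0.0853
grip_force: 0.0
```

Request:
apply_moves:
  steps:
    - [[0, 0, 0], 0]
    - [[0, 0, 0], 0]
    - [[0, 0, 0], 0]
    - [[0, 0, 0], 0]
    - [[0, 0, 0], 0]
    - [[0, 0, 0], 0]
    - [[0, 0, 0], 0]
    - [[0, 0, 0], 0]
    - [[0, 0, 0], 0]
    - [[0, 0, 0], 0]
  claw: 2.5

```text
time: 3.52
ee_pos: [0.384, 0.2349, 0.0266]
ee_rot: [[-0.995, 0.099, 0.0], [0.099, 0.995, -0.002], [-0.0, -0.002, -1.0]]
contact_force: [-1.5, -3.0, 5.7]
gripper_width: 0.0312
grip_force: 58.8
```

Request:
apply_moves:
  steps:
    - [[0, 0, -0.5], 0]
    - [[0, 0, -1.5], 0]
    - [[0, 0, -3], 0]
    - [[0, 0, -4], 0]
    - [[0, 0, -4.3], 0]
    - [[0, 0, -4.3], 0]

```text
time: 4.28
ee_pos: [0.384, 0.2358, 0.0694]
ee_rot: [[-0.995, 0.098, 0.0], [0.098, 0.995, 0.0], [-0.0, 0.0, -1.0]]
contact_force: [0.0, -0.1, -3.8]
gripper_width: 0.0312
grip_force: 59.6
```

```bash
python3 - <<'E'
from h import *
a=get_state();x=np.array(a["ee_pos"]);y=np.array([.5345,.0564,.069])
plan([(*(x+(y-x)*k),84.35+22.4*k) for k in(.5,1)])
n="scene";im=snapshot(n);cv2.imwrite("pics/s2.png",cv2.resize(im[130:280,150:350],None,fx=4,fy=4,interpolation=cv2.INTER_CUBIC))
E
```

```text
t 4.275 p [0.384  0.2358 0.0694] yaw 84.4 w 0.031219206502011407 F [ 0.0181 -0.1025 -3.7823]
[-8.36 -8.19  0.02] -0.195
[-16.73 -16.38   0.04] -0.39
```

View pics/s2.png

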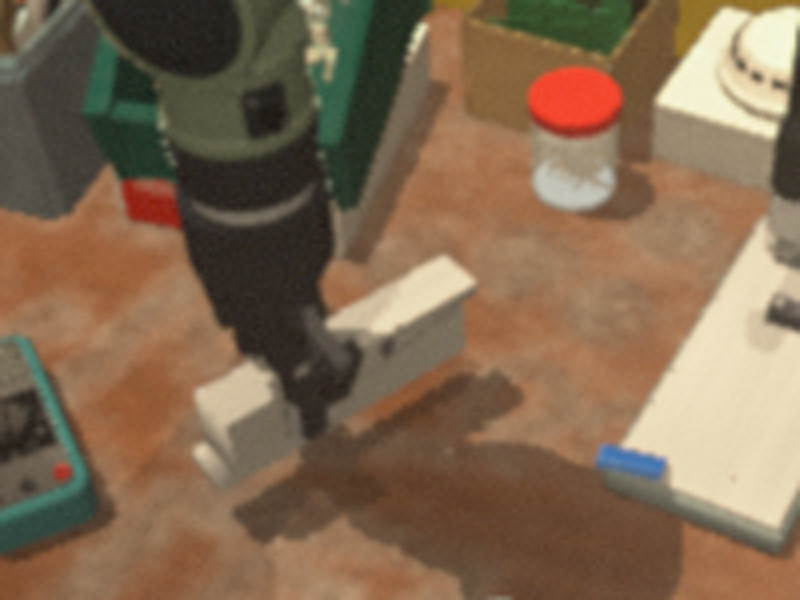

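The parallel is held level, thick end forward. Next is the low transit over the plate.

Request:
apply_moves:
  steps:
    - [[-0.5, -0.5, 0], -0.01]
    - [[-1.7, -1.6, 0], -0.04]
    - [[-3.3, -3.3, 0], -0.08]
    - [[-5.2, -5.1, 0], -0.12]
    - [[-7.2, -7, 0], -0.17]
    - [[-9.2, -9, 0], -0.215]
    - [[-11.1, -10.9, 0], -0.26]
    - [[-13, -12.7, 0], -0.305]
    - [[-14.6, -14.3, 0], -0.345]
    - [[-15.8, -15.5, 0], -0.37]
    - [[-16.5, -16.2, 0], -0.387]
    - [[-16.7, -16.4, 0], -0.391]
    - [[-16.7, -16.4, 0], -0.391]
    - [[-16.7, -16.4, 0], -0.391]

```text
time: 6.08
ee_pos: [0.5337, 0.0567, 0.0692]
ee_rot: [[-0.957, -0.29, -0.001], [-0.29, 0.957, 0.0], [0.001, 0.0, -1.0]]
contact_force: [-0.1, 0.7, -3.6]
gripper_width: 0.0314
grip_force: 59.8
```

```bash
python3 - <<'E'
from h import *
plan([(.5345,.0564,.069,106.75)])
c=lambda im,x,y,w,h,f:cv2.resize(im[y:y+h,x:x+w],(int(w*f),int(h*f)),interpolation=cv2.INTER_CUBIC)
S=snapshot("scene");T=snapshot("top");cv2.imwrite("pics/s3s.png",S);cv2.imwrite("pics/s3t.png",T)
cv2.imwrite("pics/s3.png",np.hstack([c(S,280,130,110,150,3.6),c(T,255,75,110,150,3.6)]))
E
```

```text
t 6.075 p [0.5337 0.0567 0.0692] yaw 106.84 w 0.03135806240853843 F [-0.0526  0.6991 -3.6129]
[-0.07 -0.05  0.02] 0.002
```

View pics/s3.png

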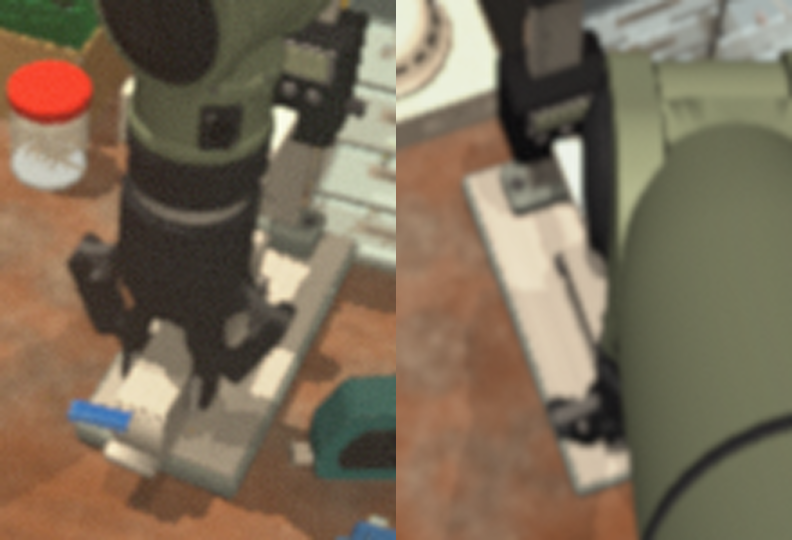

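The parallel sits over the plate with its tail near (140,440) in the left half of the picture, under the raised head. Now I'll lower it.

Request:
apply_moves:
  steps:
    - [[0, 0, 0.5], 0]
    - [[0, 0, 1.1], 0]
    - [[0, 0, 1.5], 0]
    - [[0, 0, 1.65], 0]
    - [[0, 0, 1.75], 0]
    - [[0, 0, 1.8], 0]
    - [[0, 0, 1.8], 0]

```text
time: 7.05
ee_pos: [0.5343, 0.0562, 0.0513]
ee_rot: [[-0.957, -0.289, 0.0], [-0.289, 0.957, -0.0], [-0.0, -0.0, -1.0]]
contact_force: [-0.6, -1.1, -4.7]
gripper_width: 0.0314
grip_force: 59.8
```

Request:
apply_moves:
  steps:
    - [[0, 0, 0.05], 0]
    - [[0, 0, 0.1], 0]
    - [[0, 0, 0.1], 0]
    - [[0, 0, 0.1], 0]

```text
time: 7.55
ee_pos: [0.5343, 0.0562, 0.0507]
ee_rot: [[-0.957, -0.289, 0.0], [-0.289, 0.957, -0.0], [-0.0, -0.0, -1.0]]
contact_force: [-1.9, -0.1, 2.4]
gripper_width: 0.0311
grip_force: 60.5
```

Request:
apply_moves:
  steps:
    - [[-0.2, 0, 0], 0]
    - [[-0.4, 0, 0], 0]
    - [[-0.6, 0, 0], 0]
    - [[-0.8, 0, 0], 0]
    - [[-0.9, 0, 0], 0]
    - [[-0.9, 0, 0], 0]

```text
time: 8.3
ee_pos: [0.5407, 0.0582, 0.0506]
ee_rot: [[-0.957, -0.289, -0.004], [-0.289, 0.957, -0.002], [0.004, -0.001, -1.0]]
contact_force: [-9.4, -2.6, 9.6]
gripper_width: 0.0315
grip_force: 61.4
```

Request:
apply_moves:
  steps:
    - [[-0.1, 0, 0], 0]
    - [[-0.2, 0, 0], 0]
    - [[-0.3, 0, 0], 0]
    - [[-0.3, 0, 0], 0]

```text
time: 8.8
ee_pos: [0.5436, 0.059, 0.0506]
ee_rot: [[-0.957, -0.289, -0.004], [-0.289, 0.957, -0.002], [0.004, -0.001, -1.0]]
contact_force: [-9.6, -2.8, 10.6]
gripper_width: 0.0318
grip_force: 61.4
```

Request:
apply_moves:
  steps:
    - [[-0.1, 0, 0], 0]
    - [[-0.2, 0, 0], 0]
    - [[-0.3, 0, 0], 0]
    - [[-0.3, 0, 0], 0]

```text
time: 9.3
ee_pos: [0.5456, 0.0596, 0.0506]
ee_rot: [[-0.957, -0.289, -0.005], [-0.289, 0.957, -0.002], [0.006, -0.001, -1.0]]
contact_force: [-11.9, -4.5, 13.4]
gripper_width: 0.0313
grip_force: 61.8
```

Request:
apply_moves:
  steps:
    - [[-0.1, 0, 0], 0]
    - [[-0.2, 0, 0], 0]
    - [[-0.2, 0, 0], 0]

```text
time: 9.68
ee_pos: [0.5456, 0.0596, 0.0506]
ee_rot: [[-0.957, -0.288, -0.009], [-0.288, 0.958, -0.004], [0.009, -0.001, -1.0]]
contact_force: [-17.3, -6.0, 18.7]
gripper_width: 0.031
grip_force: 62.4
```

Request:
apply_moves:
  steps:
    - [[0, 0, -0.1], 0]
    - [[0, 0, -0.15], 0]
    - [[0, 0, -0.15], 0]

```text
time: 10.05
ee_pos: [0.5456, 0.0597, 0.0508]
ee_rot: [[-0.958, -0.288, -0.009], [-0.288, 0.958, -0.003], [0.01, -0.001, -1.0]]
contact_force: [-13.3, -6.5, 6.8]
gripper_width: 0.0316
grip_force: 61.0
```

Request:
apply_moves:
  steps:
    - [[-0.1, 0, 0], 0]
    - [[-0.2, 0, 0], 0]
    - [[-0.2, 0, 0], 0]

```text
time: 10.42
ee_pos: [0.5457, 0.0596, 0.0507]
ee_rot: [[-0.958, -0.287, -0.012], [-0.287, 0.958, -0.005], [0.013, -0.001, -1.0]]
contact_force: [-18.1, -7.8, 11.0]
gripper_width: 0.0315
grip_force: 61.4
```

It is home: the position holds while the push grows to 20 N. I'll ease off and release.

Request:
apply_moves:
  steps:
    - [[0.15, 0, 0], 0]
    - [[0.3, 0, 0], 0]
    - [[0.35, 0, 0], 0]
    - [[0.35, 0, 0], 0]

```text
time: 10.92
ee_pos: [0.5458, 0.0595, 0.0508]
ee_rot: [[-0.958, -0.288, -0.006], [-0.288, 0.958, -0.003], [0.007, -0.001, -1.0]]
contact_force: [-8.2, -4.7, 1.7]
gripper_width: 0.0313
grip_force: 60.1
```

Request:
apply_moves:
  steps:
    - [[0, 0, 0], 0]
    - [[0, 0, 0], 0]
    - [[0, 0, 0], 0]
    - [[0, 0, 0], 0]
    - [[0, 0, 0], 0]
    - [[0, 0, 0], 0]
  claw: 6.5

```text
time: 11.68
ee_pos: [0.5491, 0.0607, 0.0518]
ee_rot: [[-0.957, -0.289, 0.0], [-0.289, 0.957, -0.0], [-0.0, -0.0, -1.0]]
contact_force: [0.4, 0.3, -0.2]
gripper_width: 0.0652
grip_force: 0.0
```

Request:
apply_moves:
  steps:
    - [[0, 0, -1], 0]
    - [[0, 0, -4], 0]
    - [[0, 0, -8], 0]
    - [[0, 0, -12], 0]
    - [[0, 0, -16], 0]
    - [[0, 0, -19], 0]
    - [[0, 2, -20], 0]
    - [[0, 6, -20], 0]
    - [[0, 11, -20], 0]
    - [[0, 16, -20], 0]
    - [[0, 19, -20], 0]
    - [[0, 20, -20], 0]
    - [[0, 20, -20], 0]

```text
time: 13.3
ee_pos: [0.4905, 0.2526, 0.2513]
ee_rot: [[-0.957, -0.29, -0.001], [-0.29, 0.957, -0.001], [0.001, -0.0, -1.0]]
contact_force: [-0.6, -0.4, -0.7]
gripper_width: 0.0649
grip_force: 0.0
```

```bash
python3 - <<'E'
from h import *
plan([(.6245,.0835,.25,106.75)])
c=lambda im,x,y,w,h,f:cv2.resize(im[y:y+h,x:x+w],(int(w*f),int(h*f)),interpolation=cv2.INTER_CUBIC)
S=snapshot("scene");T=snapshot("top");cv2.imwrite("pics/s4s.png",S);cv2.imwrite("pics/s4t.png",T)
cv2.imwrite("pics/s4.png",np.hstack([c(S,290,125,100,150,4),c(T,265,75,100,150,4)]))
E
```

```text
t 13.3 p [0.4905 0.2526 0.2513] yaw 106.88 w 0.06486879629868836 F [-0.605  -0.4385 -0.6654]
[ -7.91 -20.08   0.12] 0.002
```

View pics/s4.png

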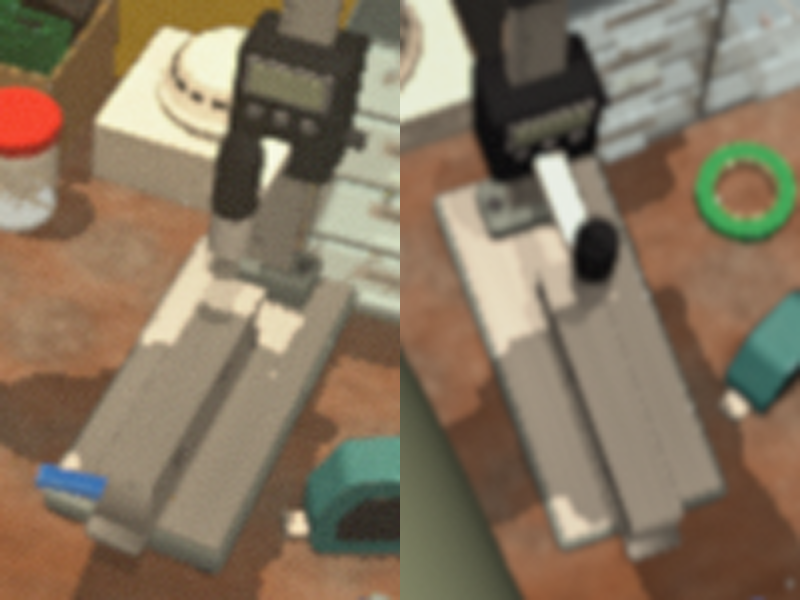

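The parallel lies lengthwise on the plate under the foot, and its tail overhangs the front edge at crop (120,535) and (655,545). I'll check its alignment by projection and refine the grip's position.

```bash
python3 - <<'E'
from h import *
F=np.array([.6245,.0835]);a=np.radians(16.75);u=np.array([np.cos(a),np.sin(a)]);v=np.array([-u[1],u[0]])
g=lambda x,y,z:[*(F+u*x+v*y),z]
off=dict(scene=(290,125,0),top=(265,75,400))
for n in off:
    q=project(n,[g(-.138,.016,.024),g(-.138,-.016,.024),g(-.128,.016,.074),g(-.128,-.016,.074),g(.042,.016,.074),g(.042,-.016,.074),g(-.116,.055,.024),g(-.116,-.055,.024),g(0,0,.204)])
    print(n,((q-off[n][:2]+.5)*4-.5+[off[n][2],0]).round(0).tolist())
S=cv2.imread("pics/s4s.png");T=cv2.imread("pics/s4t.png")
c=lambda U,o:(np.array(U)+.5)/4-.5+o
print(tri(c((243,150),(290,125)),c((197,238),(265,75))))
E
```

```text
scene [[83.0, 536.0], [136.0, 557.0], [95.0, 465.0], [150.0, 487.0], [212.0, 272.0], [263.0, 289.0], [37.0, 483.0], [217.0, 555.0], [237.0, 150.0]]
top [[634.0, 557.0], [683.0, 540.0], [634.0, 523.0], [686.0, 505.0], [537.0, 264.0], [587.0, 248.0], [561.0, 545.0], [730.0, 487.0], [597.0, 234.0]]
(array([0.6244, 0.0821, 0.2038]), np.float64(0.00445034894612565))
```

Request:
apply_moves:
  steps:
    - [[0, -2, 0], 0]
    - [[-1, -6, 0], 0]
    - [[-2, -11, 0], 0]
    - [[-4, -15, 0], 0]
    - [[-6, -18.5, 0], 0]
    - [[-7.5, -19.8, 0], 0]
    - [[-7.9, -20.1, 0], 0]
    - [[-7.9, -20.1, 0], 0]
    - [[-7.9, -20.1, 0], 0]

```text
time: 14.52
ee_pos: [0.6242, 0.0828, 0.2519]
ee_rot: [[-0.957, -0.289, -0.001], [-0.289, 0.957, 0.0], [0.0, 0.0, -1.0]]
contact_force: [0.1, -0.3, -0.4]
gripper_width: 0.0652
grip_force: 0.0
```

```bash
python3 - <<'E'
from h import *
plan([(.6245,.0828,.183,106.75)])
c=lambda im,x,y,w,h,f:cv2.resize(im[y:y+h,x:x+w],(int(w*f),int(h*f)),interpolation=cv2.INTER_CUBIC)
S=snapshot("scene")
cv2.imwrite("pics/s5.png",c(S,290,60,130,150,4))
E
```

```text
t 14.525 p [0.6242 0.0828 0.2519] yaw 106.82 w 0.06522560132898704 F [ 0.1397 -0.2864 -0.3579]
[-0.03 -0.01  6.89] 0.001
```

View pics/s5.png

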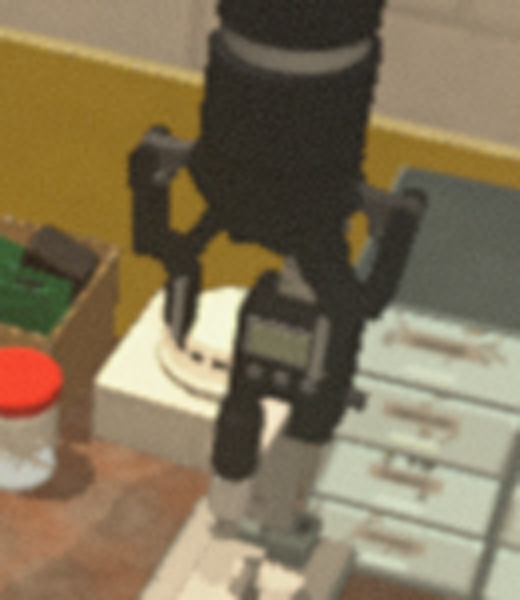

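The open fingers, at (180,330) and (345,370), are above the grip at (237,440), one on either side. I'll go down over it.

Request:
apply_moves:
  steps:
    - [[0, 0, 1], 0]
    - [[0, 0, 2], 0]
    - [[0, 0, 3], 0]
    - [[0, 0, 4], 0]
    - [[0, 0, 5], 0]
    - [[0, 0, 6], 0]
    - [[0, 0, 6.7], 0]
    - [[0, 0, 6.9], 0]
    - [[0, 0, 6.9], 0]

```text
time: 15.7
ee_pos: [0.6251, 0.0825, 0.1829]
ee_rot: [[-0.957, -0.289, 0.0], [-0.289, 0.957, -0.0], [-0.0, -0.0, -1.0]]
contact_force: [0.4, -0.6, 0.3]
gripper_width: 0.0654
grip_force: 0.0
```

Request:
apply_moves:
  steps:
    - [[0, 0, 0], 0]
    - [[0, 0, 0], 0]
    - [[0, 0, 0], 0]
    - [[0, 0, 0], 0]
    - [[0, 0, 0], 0]
    - [[0, 0, 0], 0]
    - [[0, 0, 0], 0]
  claw: 2

```text
time: 16.58
ee_pos: [0.6253, 0.0822, 0.1831]
ee_rot: [[-0.957, -0.289, 0.001], [-0.289, 0.957, -0.001], [-0.001, -0.001, -1.0]]
contact_force: [1.0, -3.3, 3.0]
gripper_width: 0.0243
grip_force: 58.9
```

Request:
apply_moves:
  steps:
    - [[0, 0, 0.2], 0]
    - [[0, 0, 0.5], 0]
    - [[0, 0, 0.8], 0]
    - [[0, 0, 1.1], 0]
    - [[0, 0, 1.4], 0]
    - [[0, 0, 1.7], 0]
    - [[0, 0, 2], 0]
    - [[0, 0, 2.3], 0]
    - [[0, 0, 2.6], 0]
    - [[0, 0, 2.9], 0]
    - [[0, 0, 3.1], 0]
    - [[0, 0, 3.2], 0]
    - [[0, 0, 3.2], 0]

```text
time: 18.2
ee_pos: [0.6253, 0.0822, 0.1504]
ee_rot: [[-0.957, -0.289, 0.0], [-0.289, 0.957, -0.001], [-0.0, -0.001, -1.0]]
contact_force: [1.8, -5.1, 2.0]
gripper_width: 0.0245
grip_force: 59.0
```

Request:
apply_moves:
  steps:
    - [[0, 0, 0.1], 0]
    - [[0, 0, 0.2], 0]
    - [[0, 0, 0.3], 0]
    - [[0, 0, 0.4], 0]

```text
time: 18.7
ee_pos: [0.6253, 0.0822, 0.1466]
ee_rot: [[-0.957, -0.289, 0.001], [-0.289, 0.957, -0.001], [-0.0, -0.001, -1.0]]
contact_force: [1.8, -4.6, 2.8]
gripper_width: 0.0248
grip_force: 59.0
```

Request:
apply_moves:
  steps:
    - [[0, 0, 0.1], 0]
    - [[0, 0, 0.2], 0]
    - [[0, 0, 0.2], 0]

```text
time: 19.08
ee_pos: [0.6253, 0.0822, 0.1445]
ee_rot: [[-0.957, -0.289, 0.0], [-0.289, 0.957, -0.001], [-0.0, -0.001, -1.0]]
contact_force: [2.5, -4.8, 2.5]
gripper_width: 0.0248
grip_force: 59.0
```

Request:
apply_moves:
  steps:
    - [[0, 0, 0.1], 0]
    - [[0, 0, 0.2], 0]
    - [[0, 0, 0.2], 0]

```text
time: 19.45
ee_pos: [0.6253, 0.0822, 0.1425]
ee_rot: [[-0.957, -0.289, 0.001], [-0.289, 0.957, -0.001], [-0.0, -0.001, -1.0]]
contact_force: [1.7, -4.6, 3.2]
gripper_width: 0.0245
grip_force: 59.0
```

Request:
apply_moves:
  steps:
    - [[0, 0, 0.1], 0]
    - [[0, 0, 0.2], 0]
    - [[0, 0, 0.2], 0]

```text
time: 19.82
ee_pos: [0.6253, 0.0822, 0.1405]
ee_rot: [[-0.957, -0.289, 0.0], [-0.289, 0.957, -0.001], [-0.0, -0.001, -1.0]]
contact_force: [2.1, -5.4, 2.2]
gripper_width: 0.0251
grip_force: 59.0
```

Request:
apply_moves:
  steps:
    - [[0, 0, 0.1], 0]
    - [[0, 0, 0.1], 0]

```text
time: 20.08
ee_pos: [0.6253, 0.0822, 0.1396]
ee_rot: [[-0.957, -0.289, 0.001], [-0.289, 0.957, -0.001], [-0.0, -0.001, -1.0]]
contact_force: [1.7, -3.2, 3.0]
gripper_width: 0.0244
grip_force: 59.1
```

Request:
apply_moves:
  steps:
    - [[0, 0, 0.1], 0]
    - [[0, 0, 0.1], 0]

```text
time: 20.32
ee_pos: [0.6253, 0.0822, 0.1389]
ee_rot: [[-0.957, -0.289, 0.001], [-0.289, 0.957, -0.001], [-0.0, -0.001, -1.0]]
contact_force: [1.8, -5.2, 3.7]
gripper_width: 0.0248
grip_force: 59.2
```

Request:
apply_moves:
  steps:
    - [[0, 0, 0.1], 0]
    - [[0, 0, 0.1], 0]

```text
time: 20.58
ee_pos: [0.6253, 0.0823, 0.1381]
ee_rot: [[-0.957, -0.289, 0.001], [-0.289, 0.957, -0.001], [-0.001, -0.001, -1.0]]
contact_force: [-0.0, -4.8, 5.0]
gripper_width: 0.0248
grip_force: 59.3
```

Request:
apply_moves:
  steps:
    - [[0, 0, 0.1], 0]
    - [[0, 0, 0.1], 0]

```text
time: 20.82
ee_pos: [0.6253, 0.0822, 0.1372]
ee_rot: [[-0.957, -0.289, 0.001], [-0.289, 0.957, -0.001], [-0.001, -0.001, -1.0]]
contact_force: [0.6, -5.1, 6.8]
gripper_width: 0.0244
grip_force: 59.4
```

Request:
apply_moves:
  steps:
    - [[0, 0, 0.1], 0]
    - [[0, 0, 0.1], 0]

```text
time: 21.08
ee_pos: [0.6253, 0.0822, 0.1363]
ee_rot: [[-0.957, -0.289, 0.001], [-0.289, 0.957, -0.001], [-0.001, -0.001, -1.0]]
contact_force: [-0.5, -5.7, 6.8]
gripper_width: 0.025
grip_force: 59.5
```

Request:
apply_moves:
  steps:
    - [[0, 0, 0.1], 0]
    - [[0, 0, 0.1], 0]

```text
time: 21.32
ee_pos: [0.6253, 0.0822, 0.1355]
ee_rot: [[-0.957, -0.289, 0.001], [-0.289, 0.957, -0.001], [-0.001, -0.001, -1.0]]
contact_force: [0.1, -5.1, 8.0]
gripper_width: 0.0244
grip_force: 59.5
```

Request:
apply_moves:
  steps:
    - [[0, 0, 0.1], 0]
    - [[0, 0, 0.1], 0]

```text
time: 21.58
ee_pos: [0.6253, 0.0822, 0.1345]
ee_rot: [[-0.957, -0.289, 0.001], [-0.289, 0.957, -0.001], [-0.001, -0.001, -1.0]]
contact_force: [-0.1, -4.1, 8.1]
gripper_width: 0.0247
grip_force: 59.6
```

Request:
apply_moves:
  steps:
    - [[0, 0, 0.1], 0]
    - [[0, 0, 0.14], 0]
    - [[0, 0, 0.14], 0]
    - [[0, 0, 0.14], 0]

```text
time: 22.08
ee_pos: [0.6253, 0.0822, 0.1334]
ee_rot: [[-0.957, -0.289, 0.001], [-0.289, 0.957, -0.001], [-0.001, -0.001, -1.0]]
contact_force: [-0.8, -5.0, 9.9]
gripper_width: 0.025
grip_force: 59.7
```

```bash
python3 - <<'E'
from h import *
s=get_state();print(s["ee_pos"],s["contact_force"])
c=lambda im,x,y,w,h,f:cv2.resize(im[y:y+h,x:x+w],(int(w*f),int(h*f)),interpolation=cv2.INTER_CUBIC)
S=np.mean([snapshot("scene") for _ in range(5)],0).astype(np.uint8)
cv2.imwrite("pics/s6.png",c(S,315,145,70,60,9))
s=get_state();print(s["ee_pos"],s["contact_force"])
E
```

```text
[0.6253 0.0822 0.1334] [-0.7731 -4.9799  9.8738]
[0.6253 0.0822 0.1334] [-0.6603 -4.5387 10.204 ]
```

View pics/s6.png

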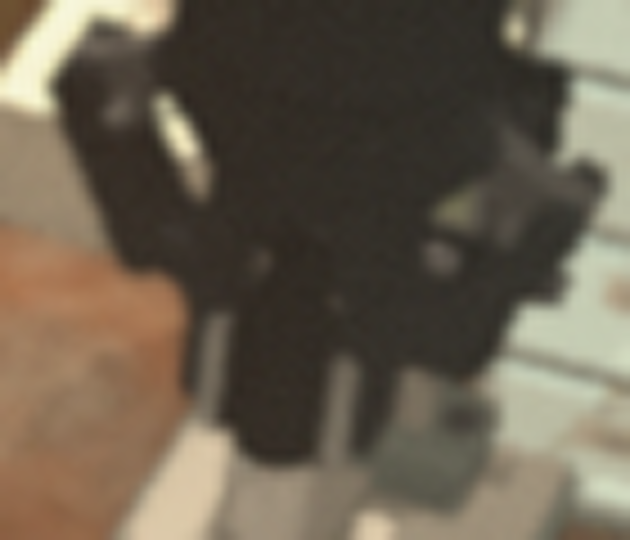

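The fingers are on the grip and the foot is hidden behind it. Force and travel both say about 6 mm of push, so I'll release and go straight up.

Request:
apply_moves:
  steps:
    - [[0, 0, 0], 0]
    - [[0, 0, 0], 0]
    - [[0, 0, 0], 0]
    - [[0, 0, 0], 0]
    - [[0, 0, 0], 0]
    - [[0, 0, 0], 0]
  claw: 6.5

```text
time: 23.08
ee_pos: [0.625, 0.0826, 0.1324]
ee_rot: [[-0.957, -0.289, -0.0], [-0.289, 0.957, 0.0], [0.0, 0.0, -1.0]]
contact_force: [0.5, -0.2, -0.2]
gripper_width: 0.0652
grip_force: 0.0
```

Request:
apply_moves:
  steps:
    - [[0, 0, -0.5], 0]
    - [[0, 0, -2], 0]
    - [[0, 0, -4], 0]
    - [[0, 0, -7], 0]
    - [[0, 0, -10], 0]
    - [[0, 0, -12.5], 0]
    - [[1, 2, -13], 0]
    - [[3, 6, -13], 0]
    - [[5, 11, -13], 0]
    - [[7, 16, -13], 0]
    - [[8, 19, -13], 0]
    - [[8, 20, -13], 0]
    - [[8, 20, -13], 0]

```text
time: 24.7
ee_pos: [0.4901, 0.2514, 0.2623]
ee_rot: [[-0.957, -0.29, 0.0], [-0.29, 0.957, -0.0], [-0.0, -0.0, -1.0]]
contact_force: [0.4, 0.3, 0.2]
gripper_width: 0.065
grip_force: 0.0
```

```bash
python3 - <<'E'
from h import *
plan([])
c=lambda im,x,y,w,h,f:cv2.resize(im[y:y+h,x:x+w],(int(w*f),int(h*f)),interpolation=cv2.INTER_CUBIC)
S=np.mean([snapshot("scene") for _ in range(5)],0).astype(np.uint8);T=snapshot("top")
cv2.imwrite("pics/s7.png",np.hstack([c(S,315,130,70,100,6)[:,:400],c(T,270,75,100,150,4)]))
E
```

```text
t 24.7 p [0.4901 0.2514 0.2623] yaw 106.88 w 0.06504220956164536 F [0.3672 0.2936 0.2289]
```

View pics/s7.png

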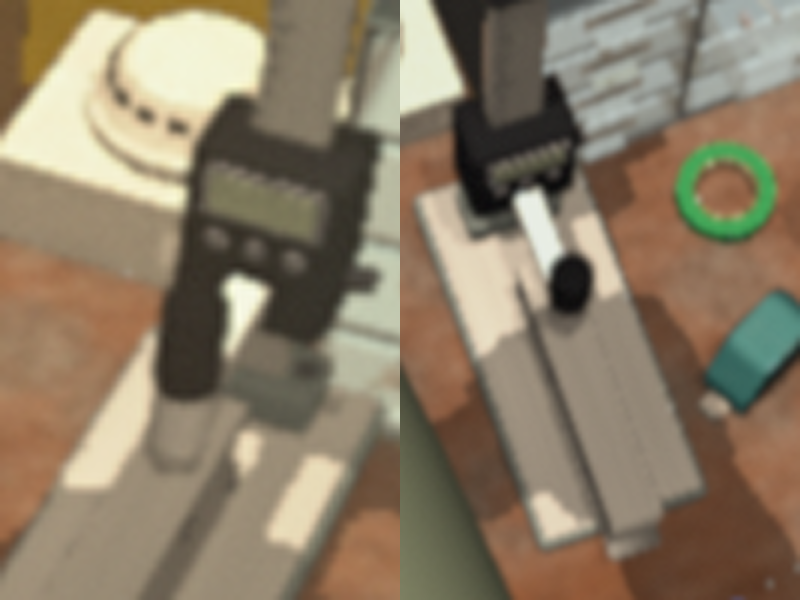

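The head stayed down with its foot on the parallel, and the parallel is still home with its tail at (630,545) in the right half. The arm is clear of everything, so I'm handing in.

```bash
python3 -c "
from cell import *
print(close_job())"
```

```text
the job is handed in; nothing more can be done
None
```

The job is handed in: the parallel is home against the stop and the head is lowered onto it and released, with the foot about 6 mm in as estimated from force and travel, since the ring itself couldn't be seen; I viewed 13 pictures, over the limit of 10.

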